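Pack seven spice pots into their round tin

ROBOT

A 6-joint arm with a two-finger parallel gripper is mounted at the origin on a cart in front of the work surface, level with it; the furniture and walls round the work are solid. World frame = base frame: x ahead of the robot, y to its left, z up, the work surface at z = 0. Lengths are in m, angles in rad, forces in N, time in s.
With the tool pointing down it reaches from about 0.3 to 0.75 m from the base axis. Payload 8.5 kg.
Tool frame: the origin (TCP) lies at the very end of the fingers, on their centre line; the grasp point (between the pads) lies 19 mm behind it; z points along the fingers, y is the line along which they close (so a half turn about z gives the same grasp; the last joint's range is limited). The gripper opens to 85 mm and grips with 20 to 120 N. Pads are 22 mm wide; open, the fingers measure 114 mm over their backs; the gripper's body (76 mm by 85 mm) begins 54 mm behind the grasp point. The pads swing forward as they close: fully open they stand 13 mm farther back than shut.
Start: joints at [-1.356, 0.381, 1.297, -0, 1.464, -0.215], TCP at [0.229, -0.5, 0.203] pointing down, gripper open.
Joint ranges: [-3.11, 3.11], [-0.89, 2.33], [0.22, 2.48], [-1.42, 4.56], [0.17, 2.85], [-2.88, 2.88]. Speed limits (rad/s): [2.39, 2.39, 3.14, 3.14, 3.14, 3.14].

INTERFACE

Orientations are given as [roll, pitch, yaw] about the fixed x, y, z axes, in that order (R = Rz(yaw) Ry(pitch) Rx(roll)).
In Python, from rig import robot, planner, cams gives the robot as it stands. The module is installed in compiled form; this text tells all that it offers. Calls block until the motion is done:
- robot.movep(position, orientation): joint-space move of the TCP to a pose.
- robot.move_l(position, speed=0.15, rot=None, guard=None): straight line of the TCP; rot=None keeps the orientation; speed is the mean speed in m/s. With guard (N) it stops when the force on the tool has changed by that much, and returns True; else False.
- robot.move_j(angles): joint-space move.
- robot.ungrasp() and robot.grab(): open the fingers fully, or close them until they stop; the grip force is fixed at half the most.
- robot.sleep(seconds).
- planner.ik(position, orientation): joint angles nearest the present ones, or None.
- cams.camera(name): name is "side" or "top"; returns (picture, depth): 384x512x3 uint8, blue, green, red; 384x512 float32, m along the optical axis (not along the pixel's ray), 0 where there is no reading.
- cams.camera_model(name): a dict with "vfov" (degrees; the focal length in pixels is half the picture's height over the tangent of half this angle, whatever the lens; pixels are square), "cx", "cy" (the principal point, pixels), "extrinsics" (4x4, takes a point from camera to world coordinates). Camera axes: x right, y down, z forward; pixel columns grow to the right and rows downward; lengths in m; the calibration is good to about 2 mm. A picture is of the moment at which its call begins. camera_model takes no time and is no camera call.
A pose or a line that the arm cannot do raises robot.Unreachable and nothing moves.
- robot.finish_job(): hands the job in; it is judged then, once.
Readings, each from a call of its own:
- robot.current_t(): time.
- robot.current_q(): joint angles.
- robot.current_qd(): joint speeds.
- robot.current_effort(): joint torques, N m.
- robot.current_tool_pos(): TCP position.
- robot.current_eef_rot(): TCP orientation.
- robot.current_force(): force on the tool from outside, world axes, zero at the start.
- robot.current_ft_torque(): the same for the moment, N m.
- robot.current_gripper_width(): finger opening in m.
- robot.current_grasp_force(): force on a finger pad.
Only numpy, scipy, OpenCV 4.12 (cv2) and the standard library are available. Lean on these libraries where they do the work, as an engineer would, in place of code of your own. Each camera call takes 0.05 s, during which the arm holds its last target. There are 200 camera calls.

TASK

The two spice pots on the sloping draining stand belong in the round tin in the sink with the other five. The five stand spread out round the tin and leave no place for a sixth at the wall, so close them up, then add the two pots so that all seven stand upright and flat on the tin's floor, one in the middle and six round it. Leave the two shakers, the spoon rest and the cork where they are.

Things in the scene. Friction and masses are not known exactly. Their poses are not given: they have to be found in the camera images.
- tin: open round spice tin of plain steel, fixed to the sink floor: inside diameter 183 mm, floor 4 mm thick, rim 40 mm above its underside; origin at the centre of its underside, z up. It has just room for seven pots, six touching the wall round one in the middle: the middles of the six are then 60 to 61.5 mm from its centre
- stand: wooden draining stand, fixed: a board 92 x 146 mm sloping 35 degrees down to the stand's -x side (the side towards the robot), the middle of its face 62 mm above the origin. Two pots rest on it at y = +36 and -36 mm, each against two pegs (8 mm thick, 16 mm high) on its lower side, knobs leaning 35 degrees from vertical towards -x. Origin: middle of its footprint on the sink floor
- pot_1: closed round steel spice pot, one of seven alike: body 60 mm across, 42 mm high, bottom edge bevelled (5 mm in, 7 mm up); upright knob 18 mm thick, 24 mm high on the middle of its flat top; 66 mm in all, about 0.13 kg, polished (friction about 0.25 on the tin and the other pots); origin at the centre of its underside, z up through the knob. At the start it stands loose in the tin, near the wall, free to slide on the tin's floor
- pot_2: closed round steel spice pot, one of seven alike: body 60 mm across, 42 mm high, bottom edge bevelled (5 mm in, 7 mm up); upright knob 18 mm thick, 24 mm high on the middle of its flat top; 66 mm in all, about 0.13 kg, polished (friction about 0.25 on the tin and the other pots); origin at the centre of its underside, z up through the knob. At the start it stands loose in the tin, near the wall, free to slide on the tin's floor
- pot_3: closed round steel spice pot, one of seven alike: body 60 mm across, 42 mm high, bottom edge bevelled (5 mm in, 7 mm up); upright knob 18 mm thick, 24 mm high on the middle of its flat top; 66 mm in all, about 0.13 kg, polished (friction about 0.25 on the tin and the other pots); origin at the centre of its underside, z up through the knob. At the start it stands loose in the tin, near the wall, free to slide on the tin's floor
- pot_4: closed round steel spice pot, one of seven alike: body 60 mm across, 42 mm high, bottom edge bevelled (5 mm in, 7 mm up); upright knob 18 mm thick, 24 mm high on the middle of its flat top; 66 mm in all, about 0.13 kg, polished (friction about 0.25 on the tin and the other pots); origin at the centre of its underside, z up through the knob. At the start it stands loose in the tin, near the wall, free to slide on the tin's floor
- pot_5: closed round steel spice pot, one of seven alike: body 60 mm across, 42 mm high, bottom edge bevelled (5 mm in, 7 mm up); upright knob 18 mm thick, 24 mm high on the middle of its flat top; 66 mm in all, about 0.13 kg, polished (friction about 0.25 on the tin and the other pots); origin at the centre of its underside, z up through the knob. At the start it stands loose in the tin, near the wall, free to slide on the tin's floor
- pot_6: closed round steel spice pot, one of seven alike: body 60 mm across, 42 mm high, bottom edge bevelled (5 mm in, 7 mm up); upright knob 18 mm thick, 24 mm high on the middle of its flat top; 66 mm in all, about 0.13 kg, polished (friction about 0.25 on the tin and the other pots); origin at the centre of its underside, z up through the knob. At the start it lies tilted on the draining stand
- pot_7: closed round steel spice pot, one of seven alike: body 60 mm across, 42 mm high, bottom edge bevelled (5 mm in, 7 mm up); upright knob 18 mm thick, 24 mm high on the middle of its flat top; 66 mm in all, about 0.13 kg, polished (friction about 0.25 on the tin and the other pots); origin at the centre of its underside, z up through the knob. At the start it lies tilted on the draining stand
- shaker_steel: steel and glass shaker, 44 mm in diameter, 89 mm high, standing at the back of the sink; origin under its middle; to be left alone
- shaker_corner: steel and glass shaker, 44 mm in diameter, 89 mm high, standing in the back right corner of the sink; origin under its middle; to be left alone
- spoon_dish: small oval spoon rest, 38 x 68 x 16 mm, at the front of the sink; origin under its middle; to be left alone
- cork: cork stopper, 26 mm in diameter, 31 mm high, in the back left corner of the sink; origin under its middle; to be left alone

How it is judged:
At the end, for the whole second after the job is handed in: All seven pots stand in the tin, their undersides on its floor (within 3 mm), upright within 0.06 rad, their middles less than 66 mm from the tin's centre, and at rest (under 20 mm/s) (z of pot_1 in the frame of tin between 0.001 and 0.007 m and horizontal distance between each of pot_1, pot_2, pot_3, pot_4, pot_5, pot_6, pot_7 and tin below 0.066 m and angle between each of pot_1, pot_2, pot_3, pot_4, pot_5, pot_6, pot_7's own z axis and vertical below 0.06 rad and linear speed of each of pot_1, pot_2, pot_3, pot_4, pot_5, pot_6, pot_7 below 0.02 m/s and z of pot_2 in the frame of tin between 0.001 and 0.007 m and z of pot_3 in the frame of tin between 0.001 and 0.007 m and z of pot_4 in the frame of tin between 0.001 and 0.007 m and z of pot_5 in the frame of tin between 0.001 and 0.007 m and z of pot_6 in the frame of tin between 0.001 and 0.007 m and z of pot_7 in the frame of tin between 0.001 and 0.007 m); the robot touches nothing.
It fails at once if the shaker at the back is moved by more than 30 mm (distance of shaker_steel from where it was at the start of the episode above 0.03 m).
It fails at once if the shaker in the corner is moved by more than 30 mm (distance of shaker_corner from where it was at the start of the episode above 0.03 m).
It fails at once if the spoon rest is moved by more than 30 mm (distance of spoon_dish from where it was at the start of the episode above 0.03 m).
It fails at once if the cork stopper is moved by more than 30 mm (distance of cork from where it was at the start of the episode above 0.03 m).
It also fails if it takes over 64 s, if anything falls off the work surface, if the arm or the gripper's body presses on something with over 40 N, if the wrist force passes 120 N, or if a joint passes its speed limit or range.

## Working session

There is one attempt and no reset: what is moved stays moved. The work goes in short steps, each a Python script; the robot and the scene stay as the last script left them, time stands still between calls to the robot, and variables do not carry over. Pictures are saved under pics/ and viewed, at most 13 in all, crops included, and the job is handed in when it is done.

```bash
mkdir -p pics; cat > h.py <<'E'
import numpy as np, cv2
from rig import robot, planner, cams
def snap(n):
    im,d=cams.camera(n); m=cams.camera_model(n); return im,d,m
def pts(d,m):
    f=d.shape[0]/2/np.tan(np.radians(m["vfov"])/2)
    v,u=np.mgrid[:d.shape[0],:d.shape[1]]
    P=np.stack([(u-m["cx"])/f*d,(v-m["cy"])/f*d,d],-1)
    T=np.array(m["extrinsics"]); W=P@T[:3,:3].T+T[:3,3]; W[d==0]=np.nan
    return W
E
python3 - <<'E'
from h import *
for n in("top","side"):
    im,d,m=snap(n); np.savez(n+".npz",im=im,d=d); cv2.imwrite(f"pics/{n}0.png",im); print(n,m,(d>0).mean())
    W=pts(d,m); print(W[::64,::64].round(3).reshape(-1,3)[:48].tolist() if n=="top" else "")
print(robot.current_t(),robot.current_eef_rot(),robot.current_force())
E
```

```text
top {'vfov': 47.23487717118442, 'cx': 258.1202770545929, 'cy': 192.93910998729422, 'extrinsics': array([[-0.01123018, -0.99126541,  0.13140305,  0.4733858 ],
       [-0.99990828,  0.01212734,  0.00602924, -0.15606823],
       [-0.00757014, -0.13132329, -0.99131069,  0.99662289],
       [ 0.        ,  0.        ,  0.        ,  1.        ]])} 0.9960581461588541
[[1.269, 0.66, -0.292], [0.866, 0.148, 0.358], [0.975, 0.105, 0.177], [0.941, -0.032, 0.229], [0.911, -0.152, 0.276], [0.88, -0.257, 0.324], [0.856, -0.35, 0.361], [0.834, -0.433, 0.396], [1.062, 0.654, -0.305], [1.057, 0.451, -0.3], [0.819, 0.087, 0.225], [0.838, -0.025, 0.179], [0.78, -0.151, 0.306], [0.834, -0.275, 0.179], [0.777, -0.362, 0.305], [0.814, -0.507, 0.217], [0.853, 0.634, -0.294], [0.701, 0.202, 0.219], [0.711, 0.098, 0.178], [0.758, 0.002, 0.008], [0.747, -0.147, 0.039], [0.72, -0.278, 0.13], [0.704, -0.393, 0.178], [0.701, -0.513, 0.184], [0.657, 0.621, -0.294], [0.588, 0.215, 0.179], [0.593, 0.108, 0.132], [0.6, -0.009, 0.068], [0.607, -0.145, 0.003], [0.606, -0.291, 0.003], [0.583, -0.393, 0.159], [0.578, -0.504, 0.185], [0.468, 0.608, -0.294], [0.469, 0.21, 0.177], [0.466, 0.134, 0.034], [0.465, -0.007, 0.049], [0.463, -0.144, 0.001], [0.461, -0.287, 0.006], [0.462, -0.382, 0.177], [0.461, -0.496, 0.184], [0.286, 0.598, -0.297], [0.284, 0.412, -0.294], [0.282, 0.229, -0.297], [0.351, -0.029, 0.178], [0.349, -0.145, 0.172], [0.325, -0.28, 0.025], [0.348, -0.376, 0.18], [0.347, -0.489, 0.183]]
side {'vfov': 55.94360966434371, 'cx': 250.34061940039263, 'cy': 185.80642097674178, 'extrinsics': array([[-0.98381689,  0.11741633, -0.13534299,  0.70560944],
       [ 0.17906264,  0.67125193, -0.71927562,  0.45294262],
       [ 0.00639454, -0.73187038, -0.68141387,  0.65602123],
       [ 0.        ,  0.        ,  0.        ,  1.        ]])} 0.9961446126302084

0.1 [-3.14029454e+00 -3.04001833e-04  4.29818597e-01] [0.67080795 0.00615385 0.23737264]
```

View pics/top0.png

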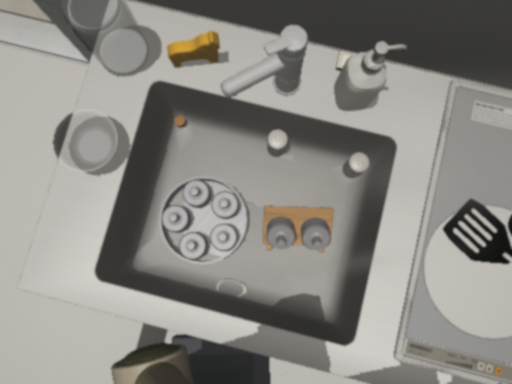

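View pics/side0.png

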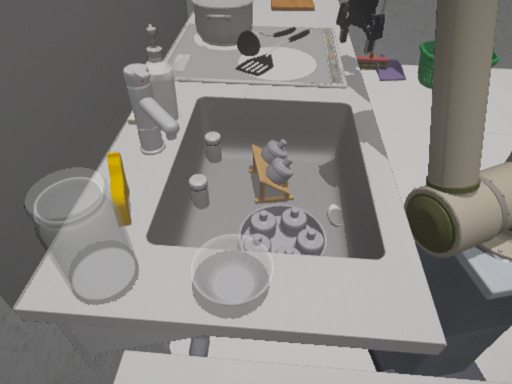

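```bash
python3 - <<'E'
from h import *
from scipy import ndimage as N
z=np.load("top.npz"); m=cams.camera_model("top"); W=pts(z["d"],m); im=z["im"]
cv2.imwrite("pics/crop0.png",cv2.resize(im[165:275,150:345],None,fx=4,fy=4,interpolation=cv2.INTER_CUBIC))
Z=W[...,2]
roi=np.zeros(Z.shape,bool); roi[165:275,150:255]=1
L,n=N.label(roi&(Z>0.060)&(Z<.085))
for i in range(1,n+1):
    k=L==i
    if k.sum()>8: print("knob",k.sum(),W[k].mean(0).round(4),np.std(W[k],0).round(4),[round(float(np.mean(a)),1) for a in np.nonzero(k)[::-1]])
# floor z
print("floor",np.nanmedian(Z[255:270,300:320]),np.nanmedian(Z[150:170,205:255]))
from scipy.optimize import least_squares
# rim: ring pixels
c0=W[220,205,:2]
R=np.hypot(W[...,0]-c0[0],W[...,1]-c0[1]); k=roi&(R>.085)&(R<.105)&(Z>.03)&(Z<.045)
print(c0,k.sum()); P=W[k]
r=least_squares(lambda p:np.hypot(P[:,0]-p[0],P[:,1]-p[1])-p[2],[*c0,.093],loss="soft_l1",f_scale=.001); print("rim",r.x, P[:,2].mean())
# stand region
roi=np.zeros(Z.shape,bool); roi[200:255,258:340]=1
for y in range(204,254,4): print(y,[int(1000*v) for v in Z[y,258:340:3]])
for (u,v) in [(264,206),(334,207),(333,246),(263,246),(298,208)]: print(u,v,W[v,u].round(3))
# sink rim at columns
for u in (205,282,316): print(u,[(v,W[v,u,0].round(3),W[v,u,2].round(3)) for v in range(250,350,6)])
E
```

```text
knob 57 [ 0.603  -0.0145  0.0685] [0.0045 0.0045 0.002 ] [194.4, 190.7]
knob 57 [ 0.5767 -0.0778  0.0692] [0.0045 0.0046 0.0021] [224.1, 202.5]
knob 62 [0.5473 0.0303 0.0684] [0.0045 0.0047 0.0026] [173.1, 216.9]
knob 57 [ 0.5058 -0.0746  0.0691] [0.0044 0.0045 0.002 ] [222.6, 236.0]
knob 61 [ 0.4887 -0.0082  0.0688] [0.0044 0.0047 0.0021] [191.0, 244.6]
floor 0.0036304642858014935 0.0035703288400733557
[ 0.54465343 -0.02905104] 743
rim [ 0.54468697 -0.02940511  0.09264323] 0.03916228142559879
204 [-2, 1, -1, 0, 0, 0, 1, 4, 0, 0, 0, 3, 2, 1, 4, 3, 1, 1, 3, 1, 2, 3, 5, 0, 5, 1, 2, 4]
208 [0, -1, 83, 85, 85, 86, 91, 85, 86, 82, 86, 83, 85, 84, 86, 88, 84, 85, 85, 85, 82, 87, 84, 86, 87, 83, 4, 6]
212 [-2, -3, 81, 80, 79, 78, 83, 81, 78, 82, 80, 79, 81, 80, 80, 83, 83, 81, 80, 83, 83, 85, 80, 84, 79, 84, 1, 3]
216 [-2, 0, 73, 73, 74, 75, 74, 82, 86, 75, 75, 76, 73, 74, 75, 75, 73, 76, 78, 75, 79, 79, 73, 76, 77, 2, 1, 2]
220 [1, 0, 66, 69, 76, 89, 91, 97, 100, 97, 90, 80, 70, 69, 71, 73, 80, 87, 92, 96, 95, 90, 82, 74, 70, 1, 2, 4]
224 [-4, 0, 62, 62, 91, 104, 106, 105, 111, 106, 104, 9
[... 2622 characters left out ...]
0.461), np.float64(0.003)), (262, np.float64(0.448), np.float64(0.003)), (268, np.float64(0.435), np.float64(0.002)), (274, np.float64(0.422), np.float64(0.003)), (280, np.float64(0.409), np.float64(0.005)), (286, np.float64(0.396), np.float64(0.006)), (292, np.float64(0.382), np.float64(0.004)), (298, np.float64(0.37), np.float64(0.007)), (304, np.float64(0.356), np.float64(0.004)), (310, np.float64(0.344), np.float64(0.009)), (316, np.float64(0.332), np.float64(0.016)), (322, np.float64(0.324), np.float64(0.043)), (328, np.float64(0.321), np.float64(0.096)), (334, np.float64(0.32), np.float64(0.154)), (340, np.float64(0.314), np.float64(0.179)), (346, np.float64(0.304), np.float64(0.179))]
```

View pics/crop0.png

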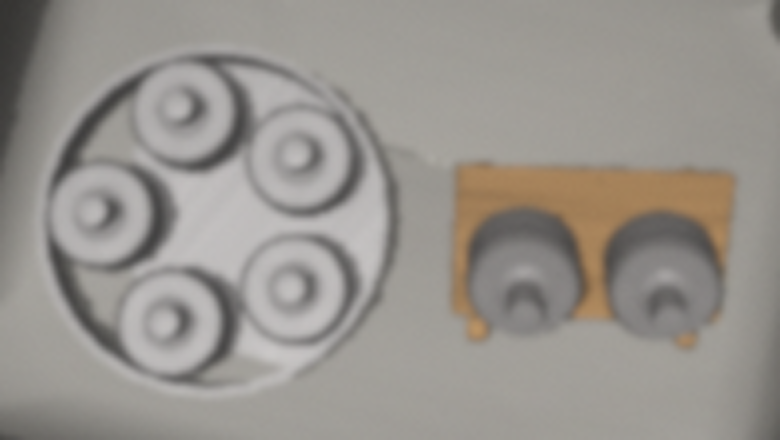

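```bash
cat >> h.py <<'E'
from scipy.spatial.transform import Rotation as Ro
C=np.array([.5447,-.0294])
def pol(r,deg): a=np.radians(deg); return C+r*np.array([np.cos(a),np.sin(a)])
def down(deg):  # closing line tangential at angle deg; take nearest of half turns to 0
    deg=(deg+90)%180-90; return [np.pi,0,np.radians(deg)]
def tilt(yaw,ang=35): # tool z = -pot axis, tool y along slope
    R=Ro.from_euler('z',yaw)*Ro.from_euler('y',-np.radians(ang))  # z axis -> n, x axis -> slope up
    M=R.as_matrix(); n,s=M[:,2],M[:,0]
    T=np.stack([np.cross(s,-n),s,-n],1); T2=np.stack([np.cross(-s,-n),-s,-n],1)
    return n,s,Ro.from_matrix(T).as_euler('xyz'),Ro.from_matrix(T2).as_euler('xyz')
E
python3 - <<'E'
from h import *
z=np.load("top.npz"); m=cams.camera_model("top"); W=pts(z["d"],m); im=z["im"].astype(int)
roi=np.zeros(im.shape[:2],bool); roi[205:252,262:336]=1
yaw=np.radians(-2.5); n,s,e1,e2=tilt(yaw); t=np.array([-np.sin(yaw),np.cos(yaw),0])
h=W@n; br=roi&(im[...,2]-im[...,0]>40)&(W[...,2]>.035)
h0=np.median(h[br]); P=W[br]; A=np.c_[P[:,:2],np.ones(len(P))]; g=np.linalg.lstsq(A,P[:,2],rcond=None)[0]
print("board slope",np.degrees(np.arctan(np.hypot(*g[:2]))),"yaw",np.degrees(np.arctan2(g[1],g[0])),br.sum())
H=h-h0; print("face mid y", np.min(P@t),np.max(P@t),"s",np.min(P@s),np.max(P@s))
for lo,hi in((262,299),(299,336)):
    k=roi.copy(); k[:,:lo]=0; k[:,hi:]=0
    top=k&(H>38)/1 if 0 else k&(H>.038)&(H<.046)
    kn=k&(H>.060)&(H<.072); kk=k&(H>.050)&(H<.072)
    for nm,q in(("top",top),("knobend",kn),("knob",kk)): print(nm,q.sum(),"h",H[q].mean().round(4),"s",(W[q]@s).mean().round(4),"s-mid",((W[q]@s).min()+(W[q]@s).max()).round(4)/2,"t",(W[q]@t).mean().round(4),((W[q]@t).min()+(W[q]@t).max()).round(4)/2)
print("h0",h0)
# act: push B
B=[.5767,-.0778]; rot=down(-30)
q=planner.ik([*B,.048],rot); print("ik",q)
robot.movep([*B,.22],rot); robot.move_l([*B,.048],.2); robot.grab(); print("w",robot.current_gripper_width(),robot.current_tool_pos())
for a in (-46,-36,-27):
    g=robot.move_l([*pol(60,a),.048],.06,guard=8); p=robot.current_tool_pos(); print(a,g,p,robot.current_force(),robot.current_t())
    if g: break
robot.ungrasp(); robot.move_l([*p[:2],.12],.25); print(robot.current_t())
E
```

```text
board slope 33.74771466539422 yaw -3.047991781003866 1117
face mid y -0.2819331320880692 -0.13734646834054157 s 0.4300886546560449 0.5198353818305016
top 443 h 0.042 s 0.4774 s-mid 0.4745 t -0.174 -0.1744
knobend 63 h 0.0654 s 0.4743 s-mid 0.47305 t -0.1742 -0.17385
knob 88 h 0.0623 s 0.4757 s-mid 0.47345 t -0.174 -0.17385
top 443 h 0.042 s 0.4772 s-mid 0.4737 t -0.2452 -0.246
knobend 60 h 0.0651 s 0.4739 s-mid 0.47305 t -0.2458 -0.24585
knob 89 h 0.0619 s 0.4756 s-mid 0.47335 t -0.2456 -0.24615
h0 -0.2563904513537562
ik [-3.37410089e-01  5.86744018e-01  1.42793390e+00 -4.44089210e-16
  1.12691474e+00  1.75698501e+00]
w 5.873791030079554e-05 [ 0.57668232 -0.07779042  0.0479833 ]Traceback (most recent call last):
  File "<stdin>", line 20, in <module>
rig.Unreachable: the arm cannot follow that straight line within its joint ranges
```

```bash
python3 - <<'E'
from h import *
print(robot.current_t(),robot.current_tool_pos(),robot.current_eef_rot(),robot.current_q(),robot.current_gripper_width(),robot.current_force())
im,d,m=snap("side"); im2,d2,m2=snap("top")
a=cv2.resize(im[150:310,180:400],None,fx=2.5,fy=2.5,interpolation=cv2.INTER_CUBIC)
b=cv2.resize(im2[150:290,130:350],(550,350))
cv2.imwrite("pics/s1.png",cv2.resize(np.vstack([a[:,:550],b]),None,fx=.79,fy=.79))
E
```

```text
3.85 [ 0.57668232 -0.07779042  0.0479833 ] [-3.14158059e+00  7.70473946e-05 -5.23614648e-01] [-3.37417591e-01  5.86765319e-01  1.42795065e+00  2.89163303e-05
  1.12695017e+00  1.75698097e+00] 5.873791030079554e-05 [6.45970456e-04 7.73426927e-01 4.89742757e-01]
```

View pics/s1.png

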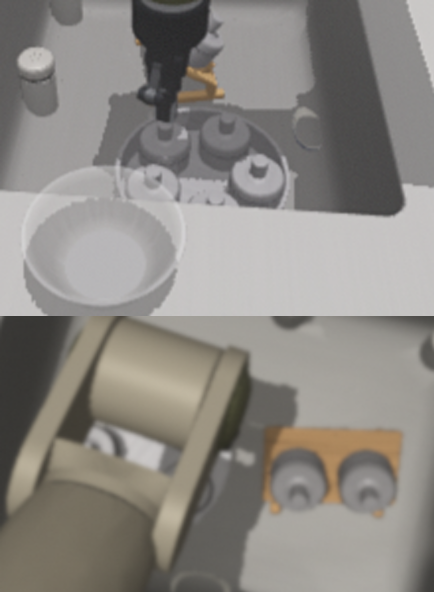

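```bash
python3 - <<'E'
from h import *
print(robot.current_gripper_width(),robot.current_grasp_force(),robot.current_t())
im,d,m=snap("side"); cv2.imwrite("pics/s2.png",cv2.resize(im[160:255,215:345],(780,570),interpolation=cv2.INTER_CUBIC))
rot=down(-30)
for a in (-56,-46,-36,-27): print(a,pol(60,a),planner.ik([*pol(60,a),.048],rot))
print(planner.ik([.5767,-.0778,.1],rot))
E
```

```text
0.00012896871502150544 0.0 3.95
-56 [ 34.09627421 -49.77165435] None
-46 [ 42.22420223 -43.18978802] None
-36 [ 49.08571966 -35.29651514] None
-27 [ 54.00509145 -27.26882998] None
[-3.37410089e-01  5.26335093e-01  1.36674011e+00 -4.44089210e-16
  1.24851745e+00  1.75698501e+00]
```

View pics/s2.png

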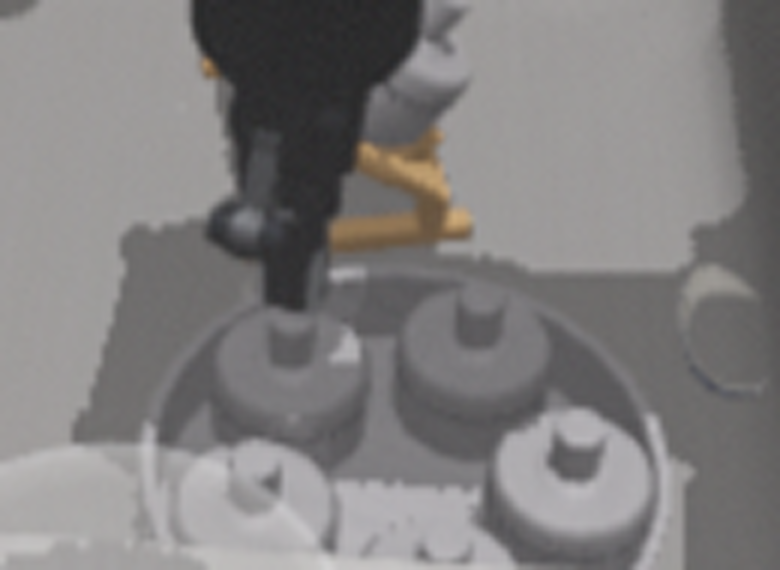

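```bash
sed -i 's/return C+r\*/return C+r*1e-3*/' h.py; python3 - <<'E'
from h import *
im,d,m=snap("side"); W=pts(d,m)
T=np.linalg.inv(m["extrinsics"]); f=192/np.tan(np.radians(m["vfov"])/2)
def pr(p): c=T[:3,:3]@p+T[:3,3]; return (m["cx"]+f*c[0]/c[2],m["cy"]+f*c[1]/c[2])
def cr(p): u,v=pr(np.array(p)); return (u-215)*6,(v-160)*6
print("TCP crop",cr(robot.current_tool_pos()),"knobtop exp",cr([.5767,-.0778,.07]),"D top",cr([.5058,-.0746,.07]),"E",cr([.4887,-.0082,.07]))
for n,(x,y) in dict(fing1=(285,290),fing2=(280,260),knob=(295,335),knobtop=(293,322),pottop=(250,365),Dkt=(480,295),Dtop=(425,350),Ekt=(580,425)).items(): print(n,W[int(160+y/6),int(215+x/6)].round(4))
E
```

```text
TCP crop (np.float64(286.44799324066526), np.float64(351.1019367665236)) knobtop exp (np.float64(288.2134707054191), np.float64(311.0189697443819)) D top (np.float64(476.83349901883867), np.float64(292.9778858113309)) E (np.float64(574.5715848823781), np.float64(422.6582815197846))
fing1 [ 0.581  -0.0712  0.0899]
fing2 [ 0.5923 -0.034   0.1448]
knob [ 0.5764 -0.0687  0.0694]
knobtop [ 0.5775 -0.0743  0.0701]
pottop [ 0.5921 -0.0777  0.0461]
Dkt [ 0.5048 -0.0739  0.07  ]
Dtop [ 0.5263 -0.0726  0.0457]
Ekt [ 0.4877 -0.0095  0.0697]
```

```bash
python3 - <<'E'
from h import *
robot.move_l([.5767,-.0778,.14],.2)
def meas(tag):
    im,d,m=snap("side"); W=pts(d,m); p=robot.current_tool_pos()
    k=(np.hypot(W[...,0]-p[0],W[...,1]-p[1])<.07)&(W[...,2]>.09)&(W[...,2]<.3)
    Q=W[k]; o=np.argsort(Q[:,2])[:400:20]; print(tag,p,robot.current_gripper_width()); print(Q[o].round(3).tolist())
    return im
im=meas("shut"); robot.ungrasp(); im2=meas("open"); print(robot.current_t())
cv2.imwrite("pics/s3.png",cv2.resize(np.hstack([im[90:250,200:340],im2[90:250,200:340]]),(800,457),interpolation=cv2.INTER_CUBIC))
E
```

```text
shut [ 0.57591662 -0.07754742  0.13839177] -4.599976910472051e-05
[[0.573, -0.069, 0.169], [0.58, -0.067, 0.178], [0.577, -0.064, 0.182], [0.571, -0.066, 0.187], [0.584, -0.07, 0.191], [0.571, -0.068, 0.196], [0.57, -0.071, 0.202], [0.561, -0.08, 0.216], [0.596, -0.054, 0.219], [0.6, -0.051, 0.222], [0.577, -0.063, 0.229], [0.572, -0.059, 0.233], [0.581, -0.063, 0.236], [0.61, -0.043, 0.237], [0.543, -0.109, 0.24], [0.596, -0.073, 0.242], [0.598, -0.029, 0.245], [0.597, -0.025, 0.248], [0.565, -0.063, 0.25], [0.598, -0.022, 0.253]]
open [ 0.57670271 -0.07780083  0.14003344] 0.0852781317888765
[[0.547, -0.113, 0.182], [0.544, -0.112, 0.187], [0.609, -0.042, 0.191], [0.597, -0.028, 0.194], [0.605, -0.033, 0.196], [0.552, -0.115, 0.2], [0.606, -0.031, 0.203], [0.553, -0.114, 0.205], [0.542, -0.115, 0.208], [0.542, -0.115, 0.211], [0.6, -0.026, 0.214], [0.543, -0.115, 0.221], [0.59, -0.031, 0.231], [0.532, -0.129, 0.234], [0.613, -0.027, 0.237], [0.606, -0.021, 0.239], [0.596, -0.022, 0.241], [0.579, -0.04, 0.245], [0.585, -0.038, 0.247], [0.596, -0.02, 0.249]]
5.5417
```

View pics/s3.png

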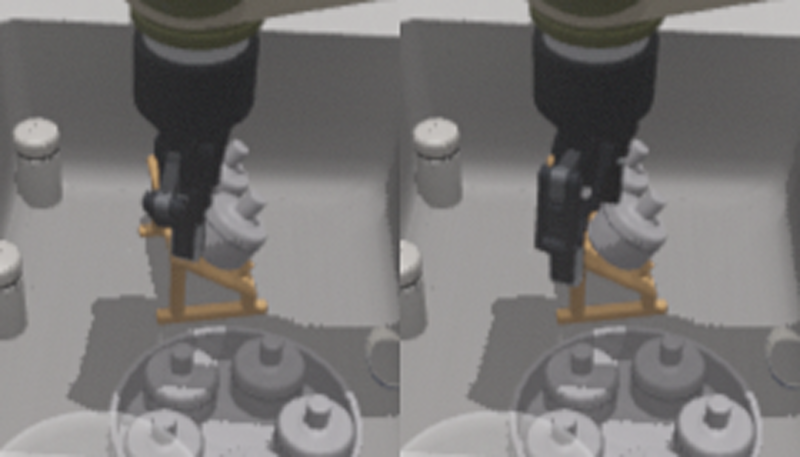

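```bash
python3 - <<'E'
from h import *
p=[.5767,-.0778]
g=robot.move_l([*p,.021],.12,guard=6); print("contact",g,robot.current_tool_pos())
if not g:
    robot.grab(); w=robot.current_gripper_width(); print("w",w,robot.current_grasp_force(),robot.current_tool_pos())
    if w>.012:
        for a in (-46,-36,-27):
            g=robot.move_l([*pol(60,a),.021],.06,guard=8); print(a,g,robot.current_tool_pos(),robot.current_force(),robot.current_t())
            if g: break
        q=robot.current_tool_pos(); robot.ungrasp(); robot.move_l([*q[:2],.09],.25); print(robot.current_t())
E
```

```text
contact False [ 0.57716521 -0.07794761  0.02172901]
w 0.015942693784621088 58.46752345561981 [ 0.57682442 -0.07789504  0.02121719]
-46 False [ 0.58726867 -0.07226951  0.02123832] [0.65068679 0.36390429 4.23929439] 7.6583
-36 False [ 0.59366045 -0.06438155  0.02122984] [2.34894862 1.14046384 5.24067272] 7.9833
-27 False [ 0.59843639 -0.05638071  0.02123194] [2.45231396 1.84171036 5.79928528] 8.2917
9.3917
```

```bash
python3 - <<'E'
from h import *
p=[.5058,-.0746]; rot=down(205); z=.021
robot.move_l([*p,.09],.3,rot=rot)
g=robot.move_l([*p,z],.12,guard=6); robot.grab(); print(g,robot.current_gripper_width())
for a in (219,210,202):
    g=robot.move_l([*pol(60,a),z],.06,guard=8); print(a,g,robot.current_tool_pos(),robot.current_force(),robot.current_t())
    if g: break
q=robot.current_tool_pos(); robot.ungrasp(); robot.move_l([*q[:2],.09],.25)
# clear view on the way to the stand
robot.move_l([.40,-.21,.22],.4); print(robot.current_t())
from scipy import ndimage as N
im,d,m=snap("top"); W=pts(d,m); Z=W[...,2]; np.savez("top2.npz",im=im,d=d)
roi=np.zeros(Z.shape,bool); roi[165:275,150:255]=1
L,n=N.label(roi&(Z>0.060)&(Z<.085))
for i in range(1,n+1):
    k=L==i
    if k.sum()>8: c=W[k].mean(0); v=c[:2]-C; print(k.sum(),c.round(4),"r",np.hypot(*v).round(4),"ang",np.degrees(np.arctan2(v[1],v[0])).round(1))
cv2.imwrite("pics/t2.png",cv2.resize(im[165:275,140:340],None,fx=4,fy=4))
yaw=np.radians(-2.7); n,s,e1,e2=tilt(yaw); t=np.array([-np.sin(yaw),np.cos(yaw),0])
for y in(-.174,-.2457):
    K=s*.4732+n*(-.2564)+t*y; print("foot",K)
    for e in(e1,e2):
        for h in (.0445-.0286,.0445+.06): print(e.round(3),planner.ik(K+n*h,e))
E
```

```text
False 0.01585184418769442
219 False [ 0.49756215 -0.06660088  0.02120124] [-0.82397976  0.74375317  4.86656195] 12.1917
210 False [ 0.49221386 -0.05858777  0.02116632] [-1.38707034  2.1779545   7.25132661] 12.5
202 True [ 0.48904167 -0.05160358  0.02119673] [-0.71388804  1.61829841  2.95400312] 12.725
14.5333
57 [ 5.99e-01 -4.00e-04  6.87e-02] r 0.0616 ang 28.1
57 [ 0.5976 -0.06    0.0686] r 0.0611 ang -30.1
58 [0.5487 0.0315 0.069 ] r 0.061 ang 86.3
60 [0.4951 0.0063 0.069 ] r 0.0611 ang 144.2
59 [ 0.4896 -0.0532  0.0687] r 0.06 ang -156.6
foot [ 0.52589765 -0.19899408  0.06138579]
[2.531 0.    1.524] [-0.79260553  0.38993069  1.95248739  0.92486855  0.50891244 -1.50617617]
[2.531 0.    1.524] [-0.89349519  0.18332543  1.96233163  0.7291343   0.70068077 -1.34596687]
[-2.531 -0.    -1.618] [-0.79260553  0.38993069  1.95248739  0.92486855  0.50891244  1.63541648]
[-2.531 -0.    -1.618] [-0.89349519  0.18332543  1.96233163  0.7291343   0.70068077  1.79562578]
foot [ 0.52252012 -0.27061448  0.06138579]
[2.531 0.    1.524] [-0.91588506  0.43381634  1.85829529  0.86858833  0.61096763 -1.53860906]
[2.531 0.    1.524] [-1.01700522  0.24769627  1.86748997  0.72612805  0.79307882 -1.43119934]
[-2.531 -0.    -1.618] [-0.91588506  0.43381634  1.85829529  0.86858833  0.61096763  1.60298359]
[-2.531 -0.    -1.618] [-1.01700522  0.24769627  1.86748997  0.72612805  0.79307882  1.71039331]
```

View pics/t2.png

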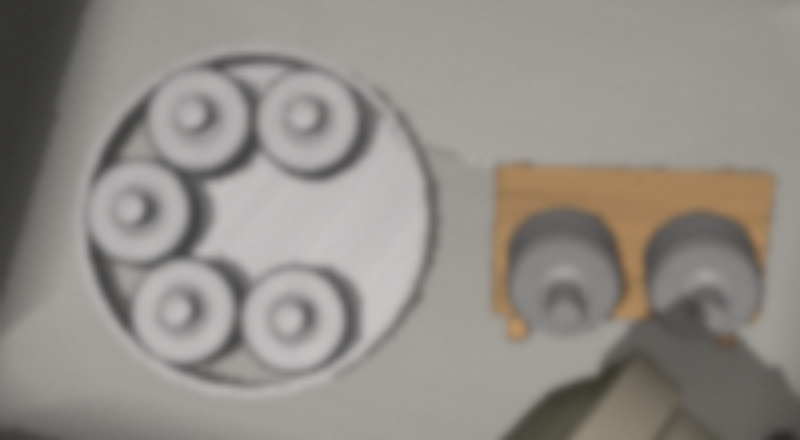

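```bash
cat >> h.py <<'E'
def pick(y):
    yaw=np.radians(-2.5); n,s,e1,e2=tilt(yaw); t=np.array([-np.sin(yaw),np.cos(yaw),0])
    K=s*.4737+n*(-.2564)+t*y; h=.0455-.0286
    robot.movep(K+n*(h+.075),e2)
    g=robot.move_l(K+n*h,.15,guard=8); print("down",g,robot.current_tool_pos()-(K+n*h))
    if g: return False
    robot.grab(); w=robot.current_gripper_width(); print("w",w,robot.current_force())
    if w<.012: return False
    robot.move_l(K+n*(h+.06),.2); return True
E
python3 - <<'E'
from h import *
ok=pick(-.174); print(ok,robot.current_t())
if ok:
    tgt=pol(59.5,-93.4); rot=down(-93.4)
    robot.movep([*tgt,.13],rot); print(robot.current_gripper_width(),robot.current_t())
    im,d,m=snap("side"); cv2.imwrite("pics/s4.png",cv2.resize(im[100:290,190:370],None,fx=3,fy=3,interpolation=cv2.INTER_CUBIC))
E
```

```text
down False [6.47402273e-07 1.05494028e-04 3.06445713e-04]
w 0.01551099635727948 [-4.11707711 -0.19753989  3.16387059]
True 17.5833
0.015682148493620363 19.3833
```

View pics/s4.png

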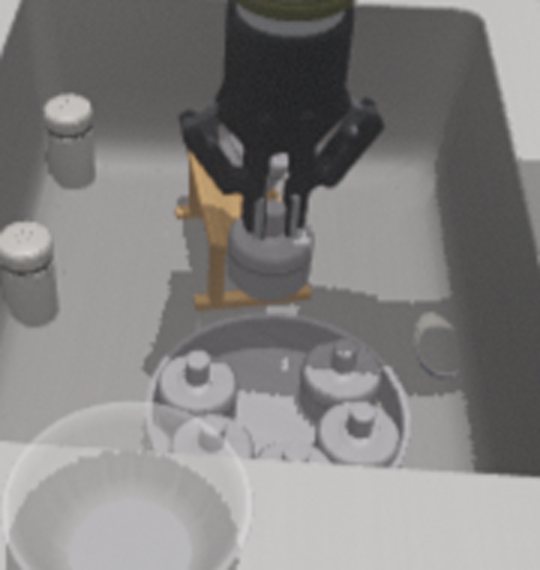

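```bash
cat > see.py <<'E'
from h import *
from scipy import ndimage as N
def see(tag=None):
    im,d,m=snap("top"); W=pts(d,m); Z=W[...,2]
    roi=np.zeros(Z.shape,bool); roi[165:275,150:258]=1
    L,n=N.label(roi&(Z>0.060)&(Z<.1))
    for i in range(1,n+1):
        k=L==i
        if k.sum()>8: c=W[k].mean(0); v=c[:2]-C; print(k.sum(),c.round(4),"r",np.hypot(*v).round(4),"ang",np.degrees(np.arctan2(v[1],v[0])).round(1))
    if tag: cv2.imwrite(f"pics/{tag}.png",cv2.resize(im[165:275,140:340],None,fx=4,fy=4))
E
python3 - <<'E'
from see import *
tgt=pol(59.5,-93.4)
g=robot.move_l([*tgt,.06],.2,guard=12); g2=robot.move_l([*tgt,.0212],.06,guard=12) if not g else None
print(g,g2,robot.current_tool_pos(),robot.current_force())
if g2 is False:
    robot.ungrasp(); robot.move_l([*tgt,.10],.3)
    ok=pick(-.2457); print(ok,robot.current_t()); see("t5")
E
```

```text
False True [ 0.54092069 -0.08834578  0.02048565] [-0.65730862  0.34791386  4.76421797]
```

```bash
python3 - <<'E'
from see import *
tgt=pol(59.5,-93.4)
robot.ungrasp(); robot.move_l([*tgt,.10],.3)
ok=pick(-.2457); print(ok,robot.current_t()); see("t5")
E
```

```text
down False [-4.70745243e-06  1.30059153e-04  3.02265566e-04]
w 0.01603305654447651 [-2.81669234 -0.18699332  4.70985105]
True 25.2
58 [ 5.99e-01 -5.00e-04  6.86e-02] r 0.0615 ang 28.0
57 [ 0.5976 -0.0601  0.0684] r 0.0612 ang -30.1
59 [0.5487 0.0313 0.0688] r 0.0608 ang 86.2
55 [ 0.5406 -0.091   0.0693] r 0.0617 ang -93.8
59 [0.4951 0.0062 0.0686] r 0.0611 ang 144.3
59 [ 0.4896 -0.0532  0.0691] r 0.06 ang -156.6
```

View pics/t5.png

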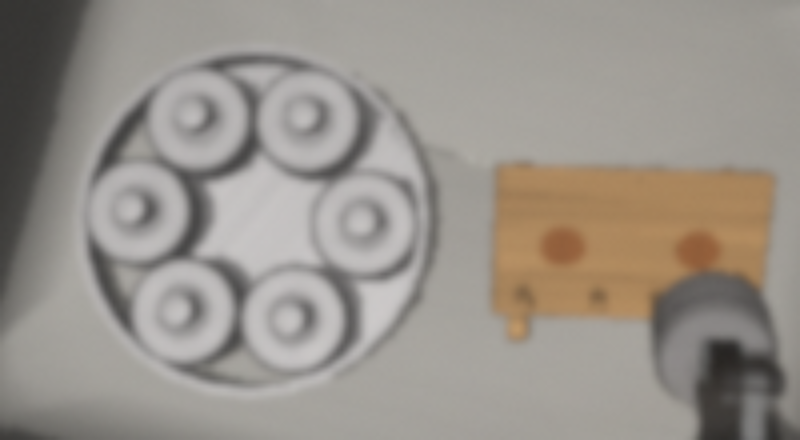

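```bash
python3 - <<'E'
from see import *
t=[.546,-.0287]; rot=down(-33)
robot.movep([*t,.13],rot); print(robot.current_gripper_width(),robot.current_t())
robot.move_l([*t,.07],.15,guard=12); f0=robot.current_force()
for z in (.06,.052,.044,.032,.0215):
    g=robot.move_l([*t,z],.05,guard=22); print(z,g,robot.current_tool_pos(),(robot.current_force()-f0).round(1),robot.current_t())
    if g: break
im,d,m=snap("side"); cv2.imwrite("pics/s6.png",cv2.resize(im[140:290,190:370],None,fx=3.5,fy=3.5,interpolation=cv2.INTER_CUBIC))
E
```

```text
0.01559748333815393 26.25
0.06 False [ 0.5459657  -0.0286931   0.06003059] [ 0.  -0.6 -0.2] 27.15
0.052 False [ 0.54582797 -0.0286125   0.05166087] [-0.2 -0.   1. ] 27.4583
0.044 False [ 0.54578525 -0.02863025  0.04362467] [0.4 0.4 0.1] 27.7667
0.032 False [ 0.54583547 -0.02866556  0.03165532] [ 0.1 -0.1  0.1] 28.1583
0.0215 False [ 0.54582276 -0.02865211  0.0211017 ] [ 0.2 -0.9 -0.4] 28.5167
```

View pics/s6.png

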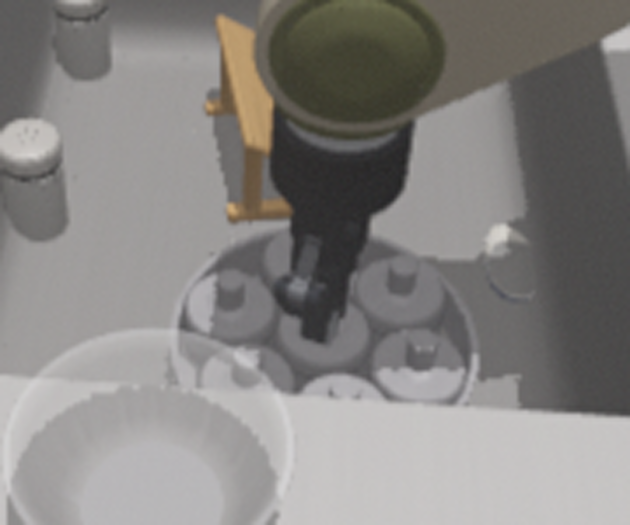

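The middle pot went in with hardly any force and stands level with its neighbours (top near crop pixel 325,335). Next: release, retreat and check.

```bash
python3 - <<'E'
from see import *
t=[.546,-.0287]
robot.ungrasp(); robot.move_l([*t,.13],.25); robot.movep([.36,-.25,.26],down(0)); robot.sleep(.5); see("t7"); print(robot.current_t())
E
```

```text
58 [ 0.599  -0.0006  0.0688] r 0.0615 ang 28.0
58 [ 0.5975 -0.0602  0.0687] r 0.0611 ang -30.2
60 [0.5487 0.0312 0.0687] r 0.0607 ang 86.2
59 [ 0.5441 -0.0303  0.0688] r 0.0011 ang -122.1
55 [ 0.5406 -0.091   0.0693] r 0.0617 ang -93.8
60 [0.4951 0.0064 0.0687] r 0.0611 ang 144.2
57 [ 0.4891 -0.0531  0.0689] r 0.0605 ang -156.9
31.5833
```

View pics/t7.png

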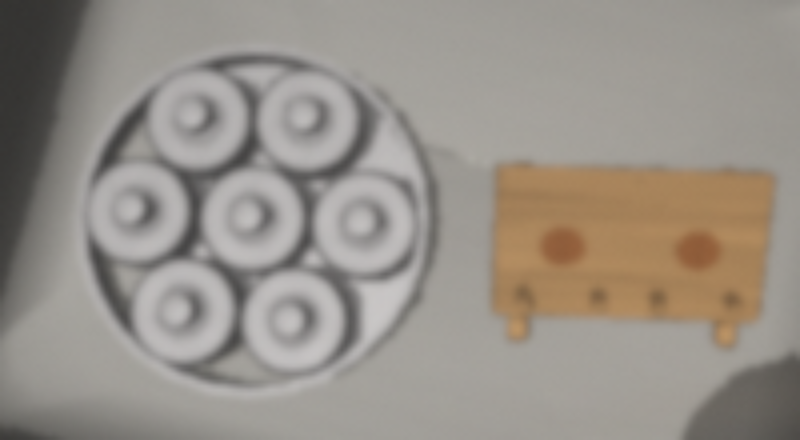

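All seven stand flat at the same height: one in the middle (crop 252,217), six round it, all within 62 mm of the centre.

```bash
python3 -c "
from rig import robot
print(robot.finish_job())"
```

```text
the job is handed in; nothing more can be done
None
```

I handed the job in at about 32 s of the 64 s allowed: all seven pots stand flat in the tin, one in the middle and six round it within 62 mm of the centre. The hand-in gave no verdict, and I kept the arm clear of the shakers, spoon rest and cork but did not check them again at the end.

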